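# Sweep the finished specimen mounts into the collecting pan

## Robot

A 7-joint arm with a two-finger parallel gripper is mounted at the origin on a cart in front of the work surface, level with it; the furniture and walls round the work are solid. World frame = base frame: x ahead of the robot, y to its left, z up, the work surface at z = 0. Lengths are in m, angles in degrees, forces in N, time in s.
With the tool pointing down it reaches from about 0.4 to 0.875 m from the base axis. Payload 4.4 kg.
Tool frame: the origin (TCP) lies midway between the tips of the shut fingers; the grasp point (between the pads) lies 19 mm behind it; z points along the fingers, y is the direction in which the jaws open and shut (so a half turn about z gives the same grasp; the last joint's range is limited). The gripper opens to 85 mm and grips with 20 to 120 N. Pads are 22 mm wide; open, the fingers measure 114 mm over their backs; the gripper's body (76 mm by 85 mm) begins 54 mm behind the grasp point. The pads swing forward as they close: fully open they stand 13 mm farther back than shut.
Start: joints at [-77.739, 36.005, 2.206, 86.941, -1.547, 57.084, -1.146], TCP at [0.179, 0.625, 0.207] pointing down, gripper open.
Joint ranges: [-175.42, 175.42], [-21.48, 121.26], [-71.46, 75.88], [10.55, 141.38], [-63.04, 243.04], [13.31, 113.54], [-168.57, 168.57]. Speed limits (degrees/s): [147.25, 147.25, 180, 180, 180, 180, 180].

## Interface

Orientations are given as a 3x3 rotation matrix whose columns are the frame's x, y, z axes.
In Python, from station import ctrl gives the robot as it stands. Calls block until the motion is done:
- ctrl.reach(position, orientation): joint-space move of the TCP to a pose.
- ctrl.movel(position, orientation=None, feed=0.15, max_force=None): straight line of the TCP; orientation=None keeps the orientation; feed is the mean speed in m/s. With max_force (N) it stops when the force on the tool has changed by that much, and returns True; else False.
- ctrl.movej(angles): joint-space move.
- ctrl.command_gripper(opening): opening from 0.0 (shut) to 1.0 (fully open); the grip force is fixed at half the most; returns when the fingers have stopped.
- ctrl.dwell(seconds).
- ctrl.solve_ik(position, orientation): joint angles nearest the present ones, or None.
- ctrl.sense(): the state.
- ctrl.camera(name): name is "scene" or "side" or "wrist"; returns (picture, depth): 400x640x3 uint8, red, green, blue; 400x640 float32, m along the optical axis (not along the pixel's ray), 0 where there is no reading.
- ctrl.calibration(name): a dict with "camera_matrix" (3x3 intrinsics, pixels), "k1" (the pictures are not rectified: a ray, as slopes to the right and down, at radius r is drawn at 1 + k1 r^2 times it, then the intrinsics apply), "extrinsics" (4x4, takes a point from world to camera coordinates). Camera axes: x right, y down, z forward; pixel columns grow to the right and rows downward; lengths in m; the calibration is good to about 2 mm. A picture is of the moment at which its call begins: read the wrist's pose just before it. calibration takes no time and is no camera call; for the wrist camera it gives the pose at the moment of the call.
A pose or a line that the arm cannot do raises ctrl.PlanningError and nothing moves.
- ctrl.job_done(): hands the job in, once; it reports no verdict.
The state is a dict: "time": time; "q": joint angles; "dq": joint speeds; "effort": joint torques, N m; "ee_pos": TCP position; "orientation": TCP orientation; "contact_force": force on the tool from outside, world axes, zero at the start; "torque": the same for the moment, N m; "opening": opening from 0.0 (shut) to 1.0 (fully open).
Only numpy, scipy, OpenCV 4.12 (cv2) and the standard library are available. Lean on these libraries where they do the work, as an engineer would, in place of code of your own. Each camera call takes 0.05 s, during which the arm holds its last target. There are 200 camera calls.

## Task

Clear the worktop: with the fingertips, sweep the three grey disc-shaped specimen mounts across the surface and over the open front of the aluminium collecting pan, so that all three lie flat and wholly inside it. Slide them gently; do not pinch, lift, tip or press hard on them. Leave the two knob weights and the black loupe where they stand.

Things in the scene. Friction and masses are not known exactly. Their poses are not given: they have to be found in the camera images.
- pan: Shallow three-sided aluminium pan fixed to the worktop: 140 mm deep (its x), 184 mm wide (its y), walls 24 mm high, 2 mm sheet with 4 mm rim beads. Origin: centre of its underside, on the worktop. Open front at x = -70 mm, looking along its -x toward the mounts; rear wall at x = +70, side walls at y = +-92. A lip slopes from the worktop up to the 2 mm thick floor from x = -70 to -56; mounts slide up it.
- mount_1: Loose specimen mount: a plain grey cast disc 32 mm in diameter and 16 mm high (about 30 g) with a small square steel sample in its top face, lying flat on the worktop; three alike. Origin at the centre of its underside, z up.
- mount_2: Loose specimen mount: a plain grey cast disc 32 mm in diameter and 16 mm high (about 30 g) with a small square steel sample in its top face, lying flat on the worktop; three alike. Origin at the centre of its underside, z up.
- mount_3: Loose specimen mount: a plain grey cast disc 32 mm in diameter and 16 mm high (about 30 g) with a small square steel sample in its top face, lying flat on the worktop; three alike. Origin at the centre of its underside, z up.
- knob_weight_large: Brass-coloured knob weight, 36 mm in diameter, 46 mm high. Bystander, stands loose on the worktop beyond the mounts. Origin at the centre of its underside.
- knob_weight_small: Grey metal knob weight, 28 mm in diameter, 40 mm high. Bystander, stands loose on the worktop beyond the mounts. Origin at the centre of its underside.
- loupe: Black standing loupe, waisted cylinder, 40 mm in diameter, 40 mm high. Bystander, stands loose on the worktop beyond the mounts. Origin at the centre of its underside.

How it is judged:
By the outcome, as a careful person would: the job done as asked, in the order asked, and still so for the second after the job is handed in, with the robot touching nothing.
It also fails if it takes over 56 s, if anything falls off the work surface, if the arm or the gripper's body presses on something with over 40 N, if the wrist force passes 120 N, or if a joint passes its speed limit or range.

## Working session

There is one attempt and no reset: what is moved stays moved. The work goes in short steps, each a Python script; the robot and the scene stay as the last script left them, time stands still between calls to the robot, and variables do not carry over. Pictures are saved under pics/ and viewed, about 8 in all and at most 12, crops included, and the job is handed in when it is done.

```bash
ls; mkdir -p pics; python3 - <<'E'
from station import ctrl
import cv2,numpy as np
for n in("scene","side"):
    p,d=ctrl.camera(n); cv2.imwrite(f"pics/{n}0.png",p[:,:,::-1]); np.savez(f"{n}0.npz",p=p,d=d)
    c=ctrl.calibration(n); print(n,c)
s=ctrl.sense(); print(s["time"],s["ee_pos"],s["orientation"],s["opening"])
E
```

```text
pics
scene {'camera_matrix': array([[510.76611079,   0.        , 314.86061514],
       [  0.        , 510.76611079, 199.30415746],
       [  0.        ,   0.        ,   1.        ]]), 'k1': -0.12674101975327381, 'extrinsics': array([[-0.53991661, -0.84166718, -0.00929585,  0.31095436],
       [-0.57471874,  0.37669711, -0.72649684,  0.36423259],
       [ 0.61497027, -0.38690521, -0.68710693,  0.54356215],
       [ 0.        ,  0.        ,  0.        ,  1.        ]])}
side {'camera_matrix': array([[477.25027787,   0.        , 319.37766355],
       [  0.        , 477.25027787, 204.98123839],
       [  0.        ,   0.        ,   1.        ]]), 'k1': 0.02499573866512871, 'extrinsics': array([[ 0.99196616, -0.1264913 ,  0.00175963, -0.57311078],
       [-0.06426064, -0.51582677, -0.85427941,  0.06535482],
       [ 0.10896658,  0.84730319, -0.51981111,  0.86365415],
       [ 0.        ,  0.        ,  0.        ,  1.        ]])}
0.1 [0.17930785 0.62414893 0.20637131] [[-9.61107976e-01  2.76172469e-01 -4.75820280e-04]
 [ 2.76172879e-01  9.61106557e-01 -1.65162513e-03]
 [ 1.18059979e-06 -1.71879874e-03 -9.99998523e-01]] 1.0024182141715152
```

View pics/scene0.png

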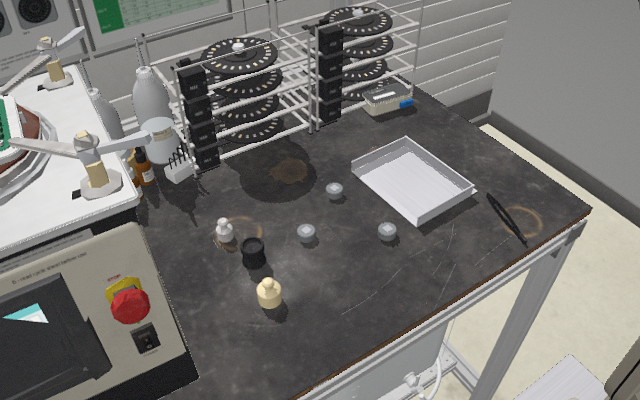

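View pics/side0.png

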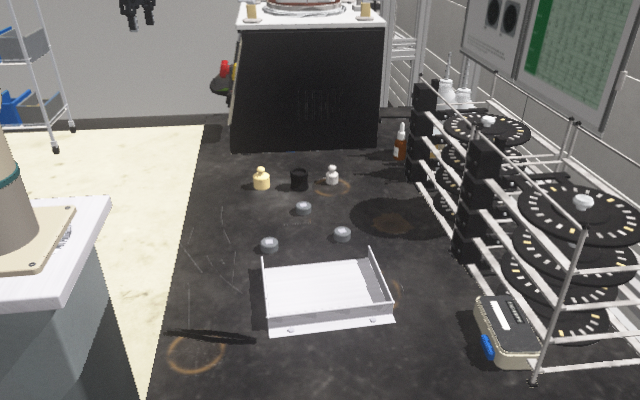

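The scene view shows the mounts at about (334,190), (306,233) and (387,231). The bystanders are at (225,231), (253,253) and (270,293), and the pan is around (412,180) with its open front facing the mounts. The side view agrees.

```bash
cat > h.py <<'E'
import numpy as np,cv2
from station import ctrl
def ray(name,uv,z,c=None):
    c=c or ctrl.calibration(name); K=c["camera_matrix"]; E=c["extrinsics"]
    n=cv2.undistortPoints(np.array(uv,float).reshape(-1,1,2),K,np.array([c["k1"],0,0,0,0])).reshape(-1,2)
    d=np.c_[n,np.ones(len(n))]@E[:3,:3]; o=-E[:3,:3].T@E[:3,3]
    return o+d*((z-o[2])/d[:,2])[:,None]
E
python3 - <<'E'
from h import *
np.set_printoptions(precision=4,suppress=True)
seeds={"scene":[(334,190),(306,233),(387,231),(225,231),(253,253),(270,293)],"side":[(342,234),(303,208),(269,244),(332,175),(299,180),(261,178)]}
for n in seeds:
    f=np.load(n+"0.npz"); p=f["p"]; g=p.min(2)
    # top faces: bright blobs
    for th in (95,120):
        m=(g>th).astype(np.uint8); k,l,s,c=cv2.connectedComponentsWithStats(m)
        for sd in seeds[n][:3]:
            w=l[sd[1]-6:sd[1]+7,sd[0]-6:sd[0]+7]; v=w[w>0]
            if len(v):
                i=np.bincount(v).argmax(); print(n,th,sd,s[i],c[i],ray(n,c[i],.016)[0])
    print(n,"byst",ray(n,seeds[n][3:],.02))
cv2.imwrite("pics/crop1.png",np.vstack([cv2.resize(np.load("scene0.npz")["p"][130:230,280:480,::-1],None,fx=4,fy=3,interpolation=2)[:300],cv2.resize(np.load("side0.npz")["p"][195:345,230:430,::-1],None,fx=4,fy=2,interpolation=2)]))
E
```

```text
scene 95 (334, 190) [326 182  17  13 166] [333.8193 188.1386] [ 0.6083 -0.062   0.016 ]
scene 95 (306, 233) [297 223  19  15 221] [305.4887 230.0271] [0.5479 0.0365 0.016 ]
scene 95 (387, 231) [378 222  19  14 211] [386.7346 228.5545] [ 0.4759 -0.0795  0.016 ]
scene 120 (334, 190) [326 183  17  11 141] [333.6879 188.0426] [ 0.6087 -0.0619  0.016 ]
scene 120 (306, 233) [297 224  18  13 190] [305.3842 229.9632] [0.5481 0.0365 0.016 ]
scene 120 (387, 231) [378 222  18  14 180] [386.7056 228.5167] [ 0.476  -0.0795  0.016 ]
scene byst [[0.6162 0.1524 0.02  ]
 [0.5478 0.1354 0.02  ]
 [0.4644 0.1508 0.02  ]]
side 95 (342, 234) [334 226  17  16 177] [342.8305 232.0791] [ 0.6114 -0.0708  0.016 ]
side 95 (303, 208) [296 201  16  13 141] [304.0213 206.0355] [0.5508 0.0276 0.016 ]
side 95 (269, 244) [261 236  18  17 198] [269.9949 243.3838] [ 0.4796 -0.0893  0.016 ]
side 120 (342, 234) [334 226  17  11 128] [342.3984 230.8125] [ 0.6113 -0.0667  0.016 ]
side 120 (303, 208) [296 201  15   9 103] [303.3398 205.0097] [0.5498 0.0316 0.016 ]
side 120 (269, 244) [261 237  17  11 143] [269.3427 241.7972] [ 0.4786 -0.0844  0.016 ]
side byst [[0.6237 0.1428 0.02  ]
 [0.5501 0.1288 0.02  ]
 [0.4697 0.1479 0.02  ]]
```

View pics/crop1.png

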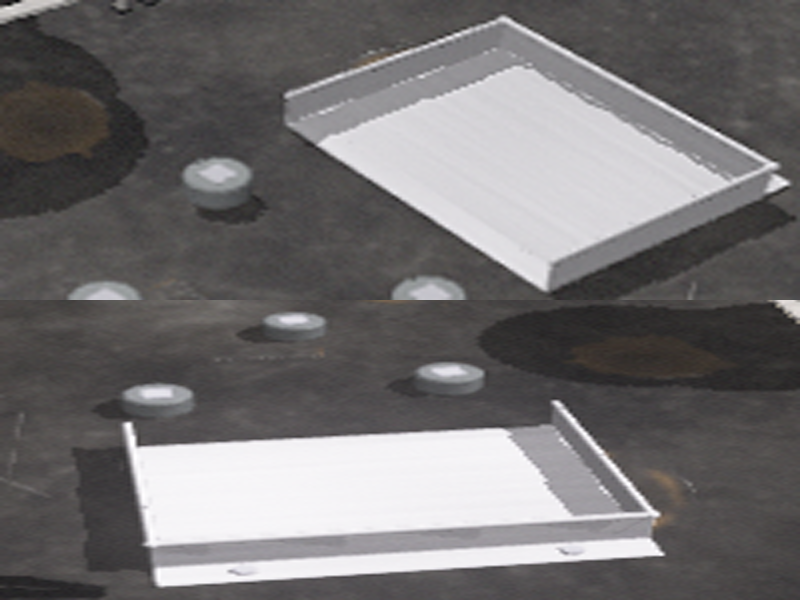

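Crop: the pan rim corners are clear in both views, giving 4 rim points at z = 24 mm in each.

```bash
python3 - <<'E'
from h import *
np.set_printoptions(precision=4,suppress=True)
# order: front-far(+x), rear-far, rear-near, front-near
R={"scene":[(351.7,162.3),(406.2,136.7),(474.5,185),(417.5,218.3)],"side":[(369.2,246.5),(393.7,302),(267.5,316.5),(262,257.5)]}
for n in R:
    P=ray(n,R[n],.024); print(n,P[:,:2].tolist()); ff,rf,rn,fn=P[:,:2]
    print("sides",[np.linalg.norm(P[i]-P[i-1]) for i in range(4)],"centre",P.mean(0)[:2])
    ax=(rf+rn-ff-fn); ay=(ff+fn*0-fn)+(rf-rn); print("yaw x",np.degrees(np.arctan2(ax[1],ax[0])),"y dir",np.degrees(np.arctan2(ay[1],ay[0])))
q=ctrl.sense()["q"]; print(q)
E
```

```text
scene [[0.6430261263144538, -0.12667029009120395], [0.6491335314047457, -0.26733052263893925], [0.46721376022947975, -0.27721498171822573], [0.46027515721253204, -0.13287653437724584]]
sides [np.float64(0.18285632112625907), np.float64(0.14079276052879955), np.float64(0.18218810519831205), np.float64(0.1445051265271638)] centre [ 0.5549 -0.201 ]
yaw x -87.37907640183627 y dir 2.526475751048724
side [[0.6464218462146891, -0.13032503255821093], [0.6525239959943218, -0.2679032500155455], [0.46943796544391514, -0.274444831169826], [0.4650366249407486, -0.1382737106711136]]
sides [np.float64(0.18155930155279543), np.float64(0.13771347846405851), np.float64(0.18320285714666806), np.float64(0.13624223227802626)] centre [ 0.5584 -0.2027]
yaw x -87.80269568426867 y dir 2.2767054619307787
[-77.7379  36.054    2.202   86.9911  -1.5478  57.0829  -1.1458]
```

```bash
cat >> h.py <<'E'
C=np.array([.5567,-.202]); yaw=np.radians(-87.5)
U=np.array([np.cos(yaw),np.sin(yaw)]); V=np.array([-U[1],U[0]])
def w(u,v,z): return np.r_[C+u*U+v*V,z]
def toP(p): d=np.asarray(p)[:2]-C; return d@U,d@V
def R(jaw):  # jaw direction in world xy
    y=np.r_[jaw,0]; z=np.array([0,0,-1.]); return np.c_[np.cross(y,z),y,z]
E
python3 - <<'E'
from h import *
np.set_printoptions(precision=4,suppress=True)
pts=[]
for n in("scene","side"):
    d=np.load(n+"0.npz")["d"]; c=ctrl.calibration(n); E=c["extrinsics"]
    vv,uu=np.mgrid[0:400:2,0:640:2]; z=d[::2,::2].ravel(); uv=np.c_[uu.ravel(),vv.ravel()].astype(float)
    nn=cv2.undistortPoints(uv.reshape(-1,1,2),c["camera_matrix"],np.array([c["k1"],0,0,0,0])).reshape(-1,2)
    P=(np.c_[nn,np.ones(len(nn))]*z[:,None]-E[:3,3])@E[:3,:3]; pts.append(P[z>0])
P=np.vstack(pts); print("max z (cm), rows x .15..0.95 step .1, cols y -.3..0.9 step .1")
for x in np.arange(.1,1,.1):
    print(round(x,1),[int(100*m.max()) if len(m:=P[(abs(P[:,0]-x)<.05)&(abs(P[:,1]-y)<.05)&(P[:,2]>-.1)][:,2]) else None for y in np.arange(-.3,.95,.1)])
for pos in (w(-.19,.059,.2),w(-.28,0,.2),w(-.17,-.05,.2),w(.0,.059,.01)):
  for j in (V,-V,U,-U): print(pos,j,ctrl.solve_ik(pos,R(j)))
E
```

```text
max z (cm), rows x .15..0.95 step .1, cols y -.3..0.9 step .1
0.1 [None, 0, 1, 33, 31, 60, None, None, None, 30, None, None, None]
0.2 [None, 0, 0, 0, 0, 0, None, None, 31, 32, 30, None, None]
0.3 [1, 0, 0, 0, 0, 0, 0, 0, 0, 0, None, None, None]
0.4 [1, 0, 0, 0, 2, 1, 36, 31, 30, 30, None, None, None]
0.5 [2, 2, 2, 1, 4, 4, 37, 35, 31, 31, None, None, None]
0.6 [2, 2, 2, 1, 4, 4, 33, 35, None, None, None, None, None]
0.7 [2, 2, 0, 0, 0, 0, 37, 35, 31, 31, None, None, None]
0.8 [23, 23, 24, 23, 24, 8, 31, 31, 30, 0, None, None, 26]
0.9 [23, 23, 24, 23, 24, 25, 24, 5, 0, 0, None, None, 24]
[ 0.6074 -0.0096  0.2   ] [0.999  0.0436] [-17.3288  34.9591  25.4618  95.0342 -17.7186  54.0372  17.1157]
[ 0.6074 -0.0096  0.2   ] [-0.999  -0.0436] [ 11.2653  34.0541 -20.9327  94.1371  14.235   54.449  167.7902]
[ 0.6074 -0.0096  0.2   ] [ 0.0436 -0.999 ] [-28.6845  40.3472  46.7597  95.3615 -33.3233  59.15   -58.5305]
[ 0.6074 -0.0096  0.2   ] [-0.0436  0.999 ] [-4.8511 32.9278  4.9625 94.6475 -3.3947 52.5714 93.882 ]
[0.5445 0.0777 0.2   ] [0.999  0.0436] [-27.5997  30.1658  25.0403 104.0616 -1
[... 511 characters left out ...]
5293   65.6776  111.8891  -43.1839   57.9409 -130.4497]
[ 0.4993 -0.0343  0.2   ] [ 0.0436 -0.999 ] [-31.2097  31.7327  48.4603 111.7216 -30.7758  50.2985 -54.051 ]
[ 0.4993 -0.0343  0.2   ] [-0.0436  0.999 ] [ -6.0273  24.6372   9.4857 111.0759  -5.6029  44.7216  99.0958]
[ 0.6156 -0.1994  0.01  ] [0.999  0.0436] [  8.9229  50.4598  11.1848  95.3611 -14.8759  35.6392  30.7794]
[ 0.6156 -0.1994  0.01  ] [-0.999  -0.0436] [ 34.7692  54.0015 -33.8907  94.5143  40.2398  44.2947 164.52  ]
[ 0.6156 -0.1994  0.01  ] [ 0.0436 -0.999 ] [ -1.4535  53.8336  29.8384  95.6937 -37.8051  40.9418 -39.8808]
[ 0.6156 -0.1994  0.01  ] [-0.0436  0.999 ] [21.2229 50.0765 -9.7937 94.9574 12.8028 36.0642 96.9925]
```

```bash
python3 - <<'E'
from h import *
np.set_printoptions(precision=4,suppress=True)
s=ctrl.sense(); p=s["ee_pos"]
try: ctrl.movel([p[0],p[1],.46],feed=.3)
except ctrl.PlanningError as e:
    print(e); ctrl.movel([p[0]*.85,p[1]*.85,.44],feed=.3)
print(ctrl.sense()["time"],ctrl.sense()["ee_pos"])
ctrl.reach([.42,.38,.46],R(np.array([.8,.6]))); print(ctrl.sense()["time"],ctrl.sense()["ee_pos"])
ctrl.reach(w(-.185,.055,.40),R(V)); print(ctrl.sense()["time"])
ctrl.command_gripper(.24)
ctrl.movel(w(-.19,.055,.12),R(V),feed=.3)
s=ctrl.sense(); print(s["time"],s["ee_pos"],s["opening"],s["contact_force"],s["q"])
f,_=ctrl.camera("wrist"); cv2.imwrite("pics/wrist1.png",f[:,:,::-1])
c=ctrl.calibration("wrist"); np.savez("w1.npz",p=f,K=c["camera_matrix"],k=c["k1"],E=c["extrinsics"])
E
```

```text
1.0917 [0.1791 0.6235 0.4583]
2.3833 [0.4187 0.3819 0.4597]
4.0
5.7167 [ 0.6046 -0.0101  0.1214] 0.23691943316527708 [-0.8317 -0.6805  0.5871] [-17.2483  40.5075  25.5125  99.8613 -23.3785  44.8004  22.1954]
```

View pics/wrist1.png

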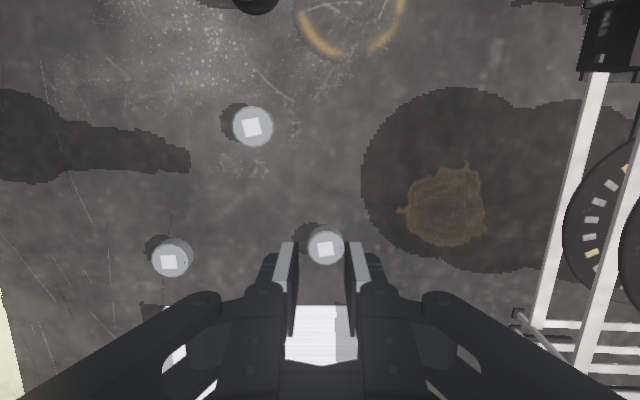

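The wrist view shows all three mounts, at (326,247), (252,127) and (171,260). The fingers are set symmetrically to either side of mount 1's line.

```bash
cat >> h.py <<'E'
def discs(name,f,c,z=.016):
    """steel-square/top centroid of discs by Hough on the grey picture"""
    g=cv2.medianBlur(cv2.cvtColor(f,cv2.COLOR_RGB2GRAY),3)
    h=cv2.HoughCircles(g,cv2.HOUGH_GRADIENT,1.5,30,param1=120,param2=22,minRadius=13,maxRadius=26)
    return [] if h is None else [(np.round(x,1),np.round(ray(name,x[:2],z,c)[0],4),np.round(toP(ray(name,x[:2],z,c)[0]),4)) for x in h[0]]
E
python3 - <<'E'
from h import *
f=np.load("w1.npz"); c=dict(camera_matrix=f["K"],k1=float(f["k"]),extrinsics=f["E"])
for x in discs("wrist",f["p"],c): print(*x)
print("squares",[ (np.round(ray("wrist",q,.016,c)[0],4),np.round(toP(ray("wrist",q,.016,c)[0]),4)) for q in [(325,248),(252,127),(169,262)]])
E
```

```text
[251.2 125.2  20.2] [0.55   0.0365 0.016 ] [-0.2386  0.0037]
[324.8 248.2  16.6] [ 0.6109 -0.0633  0.016 ] [-0.1362  0.0602]
[170.2 260.2  16.8] [ 0.4798 -0.0798  0.016 ] [-0.1254 -0.0715]
[555.8 317.2  25.2] [ 0.82   -0.1209  0.016 ] [-0.0696  0.2666]
[596.2 198.8  23.5] [ 0.8271 -0.0102  0.016 ] [-0.1798  0.2785]
[582.8 236.2  21.7] [ 0.8246 -0.0428  0.016 ] [-0.1473  0.2746]
[594.8  11.2  14.2] [0.7896 0.1238 0.016 ] [-0.3153  0.2469]
[186.8 374.2  25.2] [ 0.4868 -0.1976  0.016 ] [-0.0075 -0.0697]
[524.2 353.2  23.5] [ 0.7999 -0.1603  0.016 ] [-0.0311  0.2448]
[320.2  26.2  21.6] [0.5998 0.1074 0.016 ] [-0.3072  0.0565]
[611.2 123.8  15.1] [0.8225 0.0488 0.016 ] [-0.2389  0.2765]
squares [(array([ 0.6111, -0.063 ,  0.016 ]), array([-0.1364,  0.0604])), (array([0.5505, 0.0352, 0.016 ]), array([-0.2373,  0.0042])), (array([ 0.4786, -0.0815,  0.016 ]), array([-0.1238, -0.0728]))]
```

```bash
cat >> h.py <<'E'
def stroke(a,b,jaw,z=.006,feed=.07,hop=.07,back=.02):
    """descend at a=(u,v), sweep straight to b, back off, rise"""
    o=R(jaw); a=np.array(a);b=np.array(b)
    if ctrl.movel(w(*a,z),o,feed=.12,max_force=12): print("contact on descent",ctrl.sense()["ee_pos"]); return False
    hit=ctrl.movel(w(*b,z),o,feed=feed,max_force=15); s=ctrl.sense()
    print("swept; hit",hit,"at",np.round(toP(s["ee_pos"]),4),np.round(s["ee_pos"],4),np.round(s["contact_force"],2),round(s["time"],2))
    if hit: return False
    e=b-(b-a)/np.linalg.norm(b-a)*back
    ctrl.movel(w(*e,z),o,feed=.1); ctrl.movel(w(*e,hop),o,feed=.25); return True
def look(tag):
    for n in("scene","side"):
        f,_=ctrl.camera(n); cv2.imwrite(f"pics/{n}{tag}.png",f[:,:,::-1])
E
python3 - <<'E'
from h import *
ctrl.movel(w(-.18,.060,.05),R(V),feed=.3)
print(ctrl.sense()["ee_pos"]-w(-.18,.060,.05))
print(stroke((-.18,.060),(.005,.050),V)); look("a")
f=[cv2.imread(f"pics/{n}a.png") for n in("scene","side")]
cv2.imwrite("pics/a.png",np.vstack([cv2.resize(f[0][110:260,220:480],(780,300)),cv2.resize(f[1][160:345,210:470],(780,300))]))
E
```

```text
[ 5.28071251e-05 -2.62860502e-04  6.52405984e-04]
swept; hit False at [0.0046 0.0501] [ 0.607  -0.2044  0.006 ] [-0.44 -0.18  0.42] 9.47
True
```

View pics/a.png

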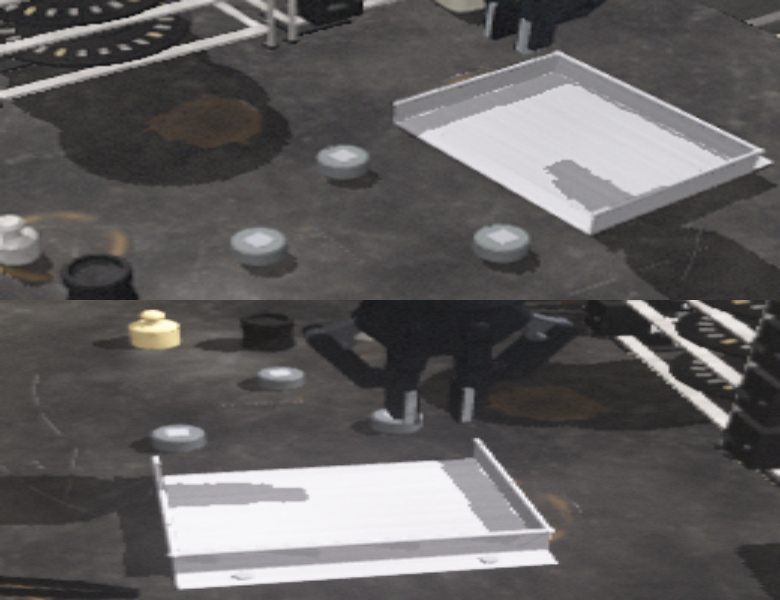

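The pictures show mount 1 still standing where it was, near (340,160) in the upper crop, and the fingers apparently not where the TCP reading puts them. I'll check this by projection before moving anything.

```bash
cat >> h.py <<'E'
def proj(n,P):
    c=ctrl.calibration(n); E=c["extrinsics"]
    return cv2.projectPoints(np.atleast_2d(P).astype(float),cv2.Rodrigues(E[:3,:3])[0],E[:3,3],c["camera_matrix"],np.array([c["k1"],0,0,0,0]))[0].reshape(-1,2).round(1)
E
python3 - <<'E'
from h import *
np.set_printoptions(precision=4,suppress=True)
s=ctrl.sense(); print(s["time"],s["ee_pos"],s["opening"],s["contact_force"]); print(s["orientation"])
for n in("scene","side"): print(n,proj(n,[s["ee_pos"],s["ee_pos"]+[0,0,-.07]]).tolist())
# observed fingertips in scene (~390,134) and side (~357,218): rays at various heights
for z in(.0,.05,.1,.2): print(z,ray("scene",[(390,134)],z),ray("side",[(357,218)],z))
f,_=ctrl.camera("scene"); g,_=ctrl.camera("side"); wv,_=ctrl.camera("wrist")
a=np.vstack([np.hstack([f,g])]); a=cv2.resize(a,(800,250)); b=cv2.resize(wv,(480,300)); b=np.hstack([b,np.zeros((300,320,3),np.uint8)])
cv2.imwrite("pics/b.png",np.vstack([a,b])[:,:,::-1])
E
```

```text
10.325 [ 0.6063 -0.1847  0.0694] 0.24379384390413564 [-0.9655  0.1873 -0.1462]
[[-0.0433  0.9991 -0.0014]
 [ 0.9991  0.0433  0.0005]
 [ 0.0005 -0.0013 -1.    ]]
scene [[389.7, 142.9], [386.5, 171.8]]
side [[352.9, 245.4], [351.3, 280.4]]
0.0 [[ 0.6989 -0.268   0.    ]] [[ 0.6513 -0.0037  0.    ]]
0.05 [[ 0.6477 -0.221   0.05  ]] [[ 0.6342 -0.0795  0.05  ]]
0.1 [[ 0.5965 -0.174   0.1   ]] [[ 0.6171 -0.1553  0.1   ]]
0.2 [[ 0.4942 -0.0799  0.2   ]] [[ 0.583  -0.3069  0.2   ]]
```

View pics/b.png

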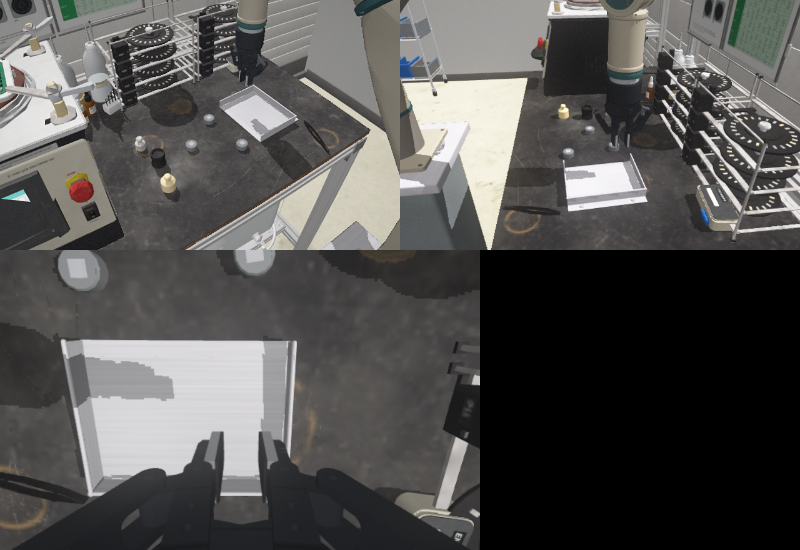

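The fingertips triangulate about 20 mm higher than the TCP reading at this opening, so the stroke passed over the mount. The wrist and scene cameras agree on xy, so the kinematics look right. I'll find the real tip height with a soft touch on bare worktop behind mount 1.

```bash
python3 - <<'E'
from h import *
np.set_printoptions(precision=4,suppress=True)
ctrl.movel(w(-.185,.060,.07),R(V),feed=.3)
ctrl.movel(w(-.185,.060,.015),R(V),feed=.2,max_force=8)
h=ctrl.movel(w(-.185,.060,-.03),R(V),feed=.03,max_force=4)
s=ctrl.sense(); print(h,s["time"],s["ee_pos"],s["contact_force"],s["opening"])
p=s["ee_pos"]; ctrl.movel([p[0],p[1],p[2]+.006],R(V),feed=.05)
s=ctrl.sense(); print(s["time"],s["ee_pos"],s["contact_force"])
f,_=ctrl.camera("side"); g,_=ctrl.camera("scene")
print(proj("side",s["ee_pos"]),proj("scene",s["ee_pos"]))
cv2.imwrite("pics/c.png",np.hstack([cv2.resize(x,(400,300)) for x in (f[150:300,250:450],g[100:250,240:440])])[:,:,::-1])
E
```

```text
True 12.7833 [ 0.6084 -0.0146 -0.0239] [-0.6047  0.4762  4.8323] 0.2393964596770133
13.0667 [ 0.6087 -0.0146 -0.0175] [ 0.2899  0.6874 -0.1382]
[[336.1 230.1]] [[312.  211.1]]
```

View pics/c.png

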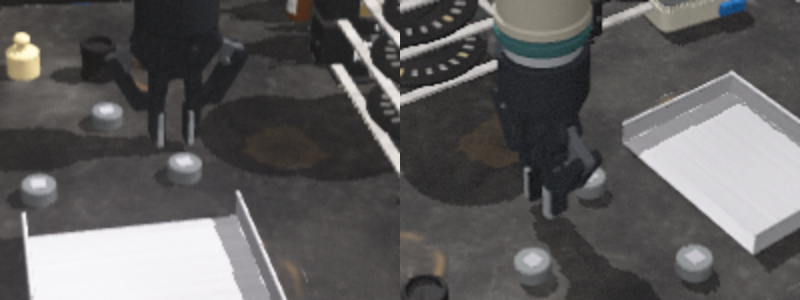

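Contact came at a TCP z of -0.024, so the tips sit 24 mm above the reported TCP at this opening. I'll sweep with TCP z = -0.0175, which puts the tips 6 mm above the worktop and 4 mm above the pan floor.

```bash
python3 - <<'E'
from h import *
print(stroke((-.182,.060),(.005,.050),V,z=-.0175,hop=.045)); 
ctrl.movel(w(-.17,-.02,.05),R(-V if False else V),feed=.35)
print(ctrl.sense()["time"])
look("d")
f=[cv2.imread(f"pics/{n}d.png") for n in("scene","side")]
cv2.imwrite("pics/d.png",np.vstack([cv2.resize(f[0][110:260,220:480],(780,300)),cv2.resize(f[1][160:345,210:470],(780,300))]))
E
```

```text
swept; hit False at [0.0048 0.05  ] [ 0.6069 -0.2046 -0.0175] [-0.58 -0.17  0.09] 16.24
True
17.625
```

View pics/d.png

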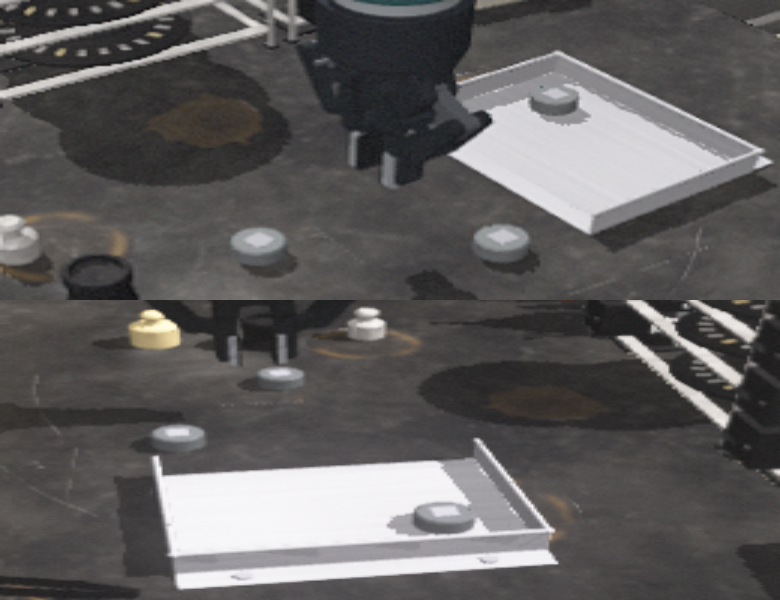

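Mount 1 lies flat in the pan at about (555,98) in the upper crop, and nothing else has moved. Mount 3 is next. A short sideways nudge will line it up clear of the pan's side wall, then I'll sweep it in.

```bash
python3 - <<'E'
from h import *
Z=-.0175
ctrl.reach(w(-.1245,-.116,.04),R(-U)); print(ctrl.sense()["time"],ctrl.sense()["opening"])
ok=stroke((-.1245,-.116),(-.1245,-.0755),R and -U,z=Z,hop=.04,back=.015); print(ok)
if ok:
    ctrl.reach(w(-.172,-.052,.03),R(V)); print(ctrl.sense()["time"])
    ok=stroke((-.172,-.052),(.005,-.052),V,z=Z,hop=.04); print(ok)
    ctrl.movel(w(-.19,.05,.05),R(V),feed=.4); print(ctrl.sense()["time"])
look("e")
f=[cv2.imread(f"pics/{n}e.png") for n in("scene","side")]
cv2.imwrite("pics/e.png",np.vstack([cv2.resize(f[0][110:260,220:480],(780,300)),cv2.resize(f[1][160:345,210:470],(780,300))]))
E
```

```text
18.7583 0.23860172120235482Traceback (most recent call last):
  File "<stdin>", line 4, in <module>
  File "h.py", line 22, in stroke
    if ctrl.movel(w(*a,z),o,feed=.12,max_force=12): print("contact on descent",ctrl.sense()["ee_pos"]); return False
       ~~~~~~~~~~^^^^^^^^^^^^^^^^^^^^^^^^^^^^^^^^^
station.PlanningError: the arm cannot follow that straight line within its joint ranges
```

```bash
python3 - <<'E'
from h import *
np.set_printoptions(precision=1,suppress=True)
s=ctrl.sense(); print(s["q"])
for (u,v) in((-.1245,-.116),(-.1245,-.076),(-.155,-.105)):
  for n,j in(("-U",-U),("U",U),("V",V),("45",(V-U)/2**.5),("-45",(U-V)/2**.5)):
    for z in(.0,-.0175):
      q=ctrl.solve_ik(w(u,v,z),R(j)); print(u,v,n,z,None if q is None else np.array(q))
E
```

```text
[  9.4  37.2  -3.2 126.8   7.1  16.1  92.3]
-0.1245 -0.116 -U 0.0 [ 20.1  43.3 -19.1 127.4  50.4  16.9  49.3]
-0.1245 -0.116 -U -0.0175 [ 20.1  45.5 -19.1 127.6  58.4  15.9  41.6]
-0.1245 -0.116 U 0.0 [ -8.   44.9  22.7 128.1 -60.3  18.3 -20. ]
-0.1245 -0.116 U -0.0175 [  20.1   45.5  -19.1  127.6   58.4   15.9 -138.4]
-0.1245 -0.116 V 0.0 [ -8.   44.9  22.7 128.1 -60.3  18.3  70. ]
-0.1245 -0.116 V -0.0175 [ 20.1  45.5 -19.1 127.6  58.4  15.9 -48.4]
-0.1245 -0.116 45 0.0 [ -8.   44.9  22.7 128.1 -60.3  18.3 115. ]
-0.1245 -0.116 45 -0.0175 [ 20.1  45.5 -19.1 127.6  58.4  15.9  -3.4]
-0.1245 -0.116 -45 0.0 [ 44.8  57.9 -60.9 126.7  76.3  49.6 159.2]
-0.1245 -0.116 -45 -0.0175 [ 39.6  54.9 -50.5 127.   77.   40.3 159.1]
-0.1245 -0.076 -U 0.0 [  8.2  43.2  -2.8 121.8   7.5  15.1  91.5]
-0.1245 -0.076 -U -0.0175 [ 11.9  45.4  -8.3 121.9  24.8  14.3  74.5]
-0.1245 -0.076 U 0.0 [-15.2  48.7  33.4 122.4 -62.   27.9 -20.2]
-0.1245 -0.076 U -0.0175 [ -8.7  48.1  22.8 122.4 -55.7  20.5 -26.5]
-0.1245 -0.076 V 0.0 [ -2.2  44.2  12.8 122.1 -32.1  16.9  40.5]
-0.1245 -0.076 V -0.0175 [ -1.   46.
[... 281 characters left out ...]
 121.   76.2  52.3 162.1]
-0.155 -0.105 -U 0.0 [ 16.   43.4 -19.  126.7  49.   17.3  46.8]
-0.155 -0.105 -U -0.0175 [ 16.   45.6 -19.1 126.8  56.6  16.3  39.4]
-0.155 -0.105 U 0.0 [-12.1  45.   22.8 127.4 -58.8  18.6 -25.7]
-0.155 -0.105 U -0.0175 [  16.    45.6  -19.1  126.8   56.6   16.3 -140.6]
-0.155 -0.105 V 0.0 [-12.1  45.   22.8 127.4 -58.8  18.6  64.3]
-0.155 -0.105 V -0.0175 [ 16.   45.6 -19.1 126.8  56.6  16.3 -50.6]
-0.155 -0.105 45 0.0 [-12.1  45.   22.8 127.4 -58.8  18.6 109.3]
-0.155 -0.105 45 -0.0175 [ 16.   45.6 -19.1 126.8  56.6  16.3  -5.6]
-0.155 -0.105 -45 0.0 [ 35.5  52.5 -50.5 126.1  72.3  39.9 159.1]
-0.155 -0.105 -45 -0.0175 [ 21.7  47.2 -27.6 126.7  65.2  22.  166.1]
```

The wrist runs close to the joint 6 limit here. I'll swing the elbow to the other branch while high, then descend.

```bash
python3 - <<'E'
from h import *
np.set_printoptions(precision=3,suppress=True)
ctrl.movel(w(-.1245,-.116,.10),R(-U),feed=.3)
ctrl.movej([39.6,44,-50.5,127,77,40.3,24.1]); s=ctrl.sense(); print(s["time"],s["ee_pos"])
ctrl.reach(w(-.1245,-.116,.03),R(-U)); s=ctrl.sense(); print(s["time"],s["ee_pos"],s["q"],s["opening"])
try: ok=stroke((-.1245,-.116),(-.1245,-.0755),-U,z=-.0175,hop=.06,back=.015); print(ok,ctrl.sense()["time"],ctrl.sense()["q"])
except ctrl.PlanningError as e: print(e,ctrl.sense()["time"])
for j in(V,-V): print(ctrl.solve_ik(w(-.172,-.052,.03),R(j)))
E
```

```text
20.2417 [ 0.481 -0.12   0.061]
20.5917 [ 0.436 -0.083  0.03 ] [ 40.68   48.726 -52.009 126.302  66.575  40.281  32.627] 0.2384434066708745
swept; hit False at [-0.124 -0.076] [ 0.475 -0.081 -0.018] [-0.08 -0.56  0.66] 21.86
True 22.6167 [ 41.862  47.141 -55.347 121.688  59.322  44.568  39.647]
[ 22.362  44.294 -33.22  118.28   47.26   31.395 -42.982]
[ 40.145  59.962 -67.954 117.813  70.058  58.603 116.473]
```

```bash
python3 - <<'E'
from h import *
np.set_printoptions(precision=3,suppress=True)
ctrl.reach(w(-.172,-.052,.03),R(V)); s=ctrl.sense(); print(s["time"],s["q"])
try: ok=stroke((-.172,-.052),(.005,-.050),V,z=-.0175,hop=.045); print(ok,ctrl.sense()["time"],ctrl.sense()["q"])
except ctrl.PlanningError as e: print(e,ctrl.sense())
else:
  for j in(V,-V): print(ctrl.solve_ik(w(-.275,.004,.05),R(j)))
look("e")
f=[cv2.imread(f"pics/{n}e.png") for n in("scene","side")]
cv2.imwrite("pics/e.png",np.vstack([cv2.resize(f[0][110:260,220:480],(780,300)),cv2.resize(f[1][160:345,210:470],(780,300))]))
E
```

```text
23.9167 [ 22.361  44.352 -33.206 118.3    47.276  31.403 -42.936]
swept; hit False at [ 0.005 -0.05 ] [ 0.507 -0.209 -0.018] [-0.11  1.67  2.07] 27.14
True 27.8917 [ 41.521  45.797 -37.655 111.367  44.884  38.463 -22.249]
[ 12.583  45.783 -36.637 109.2    42.334  39.425 -47.465]
[ 27.993  60.986 -69.572 108.784  66.231  63.567 112.707]
```

View pics/e.png

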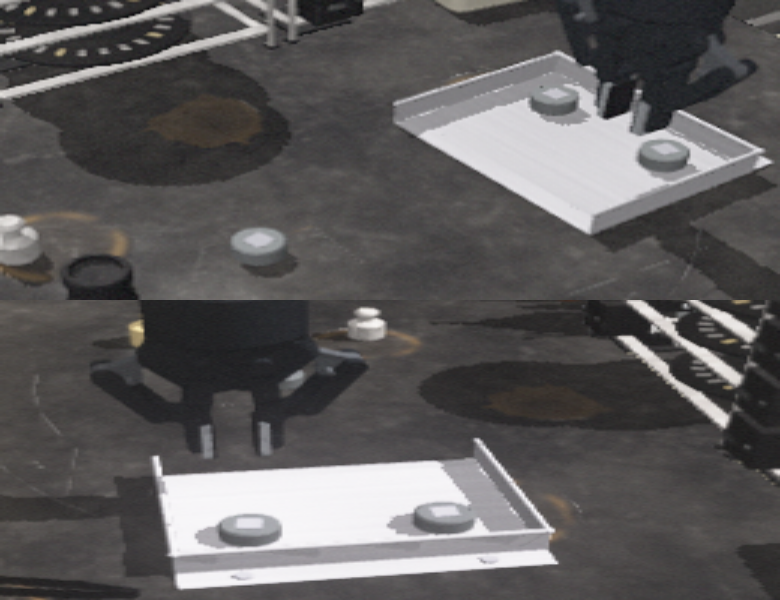

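Mounts 1 and 3 both lie flat inside the pan. Mount 2 is next, down the middle between them.

```bash
python3 - <<'E'
from h import *
np.set_printoptions(precision=3,suppress=True)
ctrl.movel(w(-.276,.004,.05),R(V),feed=.3); s=ctrl.sense(); print(s["time"],s["q"],s["opening"])
try: ok=stroke((-.276,.004),(-.005,.0015),V,z=-.0175,hop=.10,feed=.075); print(ok)
except ctrl.PlanningError as e: print(e,ctrl.sense())
else: ctrl.movel(w(-.15,-.02,.22),R(V),feed=.35)
print(ctrl.sense()["time"]); look("f")
for n,t in(("scene",.018),("side",.018)):
    p=cv2.imread(f"pics/{n}f.png")
f=[cv2.imread(f"pics/{n}f.png") for n in("scene","side")]
cv2.imwrite("pics/f.png",np.vstack([cv2.resize(f[0][110:310,200:480],(780,300)),cv2.resize(f[1][160:345,210:470],(780,300))]))
E
```

```text
29.0333 [ 12.399  45.735 -36.235 109.249  42.109  39.323 -47.318] 0.23812094098753675
swept; hit False at [-0.005  0.002] [ 0.558 -0.197 -0.018] [0.1  0.64 2.1 ] 33.52
True
35.1333
```

View pics/f.png

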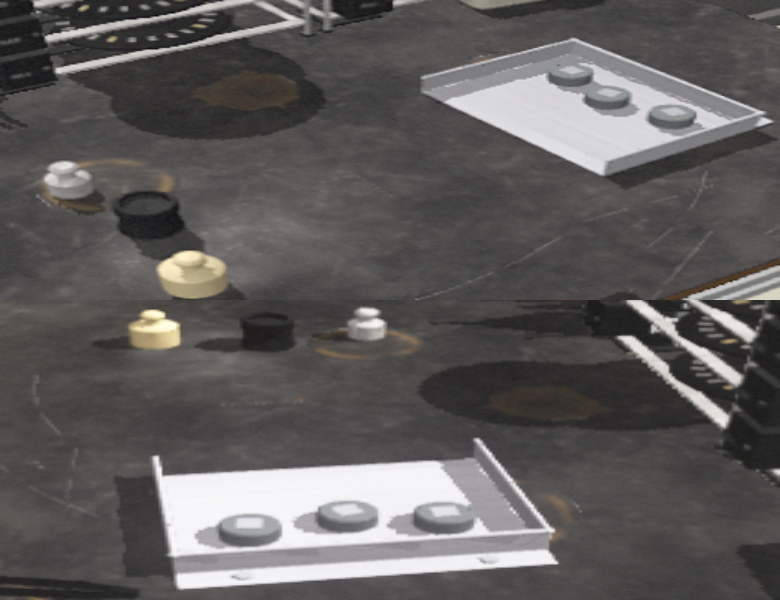

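All three lie flat in the pan and the arm is clear. I'll compare the bystanders with the first picture, then hand in.

```bash
python3 - <<'E'
from h import *
a=np.load("side0.npz")["p"].astype(int); b=cv2.imread("pics/sidef.png")[:,:,::-1].astype(int)
print("side diff",abs(a-b)[160:195,245:350].mean(),abs(a-b)[160:195,245:350].max())
a=np.load("scene0.npz")["p"].astype(int); b=cv2.imread("pics/scenef.png")[:,:,::-1].astype(int)
print("scene diff",abs(a-b)[210:312,210:290].mean(),(abs(a-b)[210:312,210:290].max(2)>40).sum())
ctrl.job_done(); print(ctrl.sense()["time"])
E
```

```text
side diff 2.010702947845805 10
scene diff 2.2808006535947714 0
the job is handed in; nothing more can be done
the job is handed in; nothing more can be done
```

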